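Slide the drain board out over the catch tray and hold it

TASK

First clear the amber bottle out of the catch tray and set it down gently, upright and fully on the round blue mat, and let go of it. Then take the orange drain board by its handle and, keeping it flat on the shelf, slide it out over the tray until its white line is at the shelf's end and square with it. The board tips over there on its own, so finish while still holding it level and still; leave everything else alone.

Things in the scene. Friction and masses are not known exactly. Their poses are not given: they have to be found in the camera images.
- shelf: grey low step shelf fixed on the bench: a flat top 160 mm wide (its x) by 320 mm long (its y), 70 mm high. Origin at bench level under the middle of its open end; the shelf runs from there along its +y, z up. Outward, past the open end, is its -y
- shelf_edge (a point): middle of the top edge of the shelf's open end, 70 mm above the bench; axes as the shelf's
- board_mark (a point): centre of the white line across the orange drain board, on its top face; x along the line, y lengthways to the handle end, z up. Board 100 mm wide, 260 long, 8 thick, 5 mm rims along its long sides, 0.28 kg, loose on the shelf, front end to the open end. Line 170 mm behind the front end; the board balances 140 mm behind the front end, so with the line at the shelf's end it tips unless held
- board_grip (a point): grip point of the board's upright handle, an orange rib 12 mm thick (board's x), 45 mm long (board's y) and 45 mm high above the board's top face; the point is on its centre line, 24.5 mm above the board's top face and 20.5 mm below the rib's top, 60 mm behind the white line; axes as the board's
- bottle_mid (a point): centre of the round straight body of the amber bottle with a blue cap that stands in the tray, in the board's way: 52 mm in diameter, 150 mm tall, about 0.28 kg; the point is on its axis 60 mm above its underside, and the straight body is full width from the underside to about 85 mm up
- tray: white catch tray fixed on the bench past the shelf's open end, below the board's level: 170 by 160 mm, walls 22 mm high and 4 mm thick, floor 4 mm thick; origin under its centre
- mat: round blue mat fixed on the bench to the robot's right, 120 mm in diameter, 4 mm thick; origin at the centre of its underside, so a bottle stands on it 4 mm above the bench
- dish: small white cup, 40 mm across and 22 mm high, standing in a corner of the tray below the board's level; stays where it is; origin at its underside
- beaker: glass beaker, 84 mm across, 110 mm high, a bystander behind the tray; origin at its underside
- rack: green tube rack, 90 by 170 mm, 80 mm high, a bystander behind the shelf; origin at its underside
- spray: white spray bottle with yellow head, 72 mm across, 214 mm high, a bystander at the back right; origin at its underside
- tipbox: blue box with clear lid, 87 by 122 mm, 80 mm high, a bystander at the back left; origin at its underside
- timer: white timer, 60 by 75 mm, 22 mm high, a bystander near the robot at its right; origin at its underside

How it is judged:
By the outcome, as a careful person would: the job done as asked, in the order asked, and still so for the second after the job is handed in, while the arm keeps its last pose, push and grip.
It also fails if it takes over 64 s, if anything falls off the work surface, if the arm or the gripper's body presses on something with over 40 N, if the wrist force passes 120 N, or if a joint passes its speed limit or range.

ROBOT

A 6-joint arm with a two-finger parallel gripper is mounted at the origin on the work surface. World frame = base frame: x ahead of the robot, y to its left, z up, the work surface at z = 0. Lengths are in m, angles in rad, forces in N, time in s.
With the tool pointing down it reaches from about 0.25 to 0.775 m from the base axis. Payload 4 kg.
Tool frame: the origin (TCP) lies at the centre of the arm's flange, where the gripper is bolted on; the fingertips stand 199 mm ahead of it and the grasp point (between the pads) lies 180 mm ahead of it (robot.tcp_to_tips is the z of the fingertips in the tool frame, in m); z points along the fingers, y is the line along which they close (so a half turn about z gives the same grasp; the last joint's range is limited). The gripper opens to 94 mm and grips with 3 to 60 N. Pads are 16 mm wide; open, the fingers measure 119 mm over their backs; the gripper's body (75 mm by 177 mm) begins 78 mm behind the grasp point.
Start: joints at [-1.316, 0.087, 1.371, -0, 1.684, -0.103], TCP at [0.193, -0.515, 0.405] pointing down, gripper open.
Joint ranges: [-3.1, 3.1], [-0.76, 2.03], [0.27, 2.55], [-1.08, 4.22], [0.17, 2.65], [-2.57, 2.57]. Speed limits (rad/s): [2.79, 2.79, 3.14, 3.14, 3.14, 3.14].

INTERFACE

Orientations are given as [roll, pitch, yaw] about the fixed x, y, z axes, in that order (R = Rz(yaw) Ry(pitch) Rx(roll)).
In Python, from bench import robot gives the robot as it stands.
- The arm moves only by the tool play_rows, never from a script. Its arguments are lists of equal length, an entry for each row: "translation": the shift along the tool's x, y, z scaled (see below), a list of three; "twist": the turn, a rotation vector about the tool's x, y, z scaled (see below), a list of three; "gripper": the opening, from -1 (shut) to 1 (fully open). A call has 1 to 8 rows; each row shifts and turns the commanded pose from where the row before left it, along the tool's axes as they then stand; what a row does not reach is not made up. The controller multiplies each number of a shift by 0.04 m and each number of a turn by 0.1 rad. A row lasts 1/10 s, in which the tool goes at most 50 mm and 8.59 degrees, less where a joint would pass 70% of its speed; a pose out of reach is approached as far as the arm can. A call with a number of a shift or a turn outside -1 to 1 is refused whole. A call with a gripper value outside its range is refused whole. The fingers move at their own pace and stop on an object; the grip force is fixed at half the most. Time passes only in rows, so rows that do not move let the fingers close. It gives the time, the measured TCP pose, the force, the opening and the grip force at its end, in the units of the state.
- robot.get_obs(): the state, without advancing time (a new reading comes with each control period).
- robot.snapshot(name): name is "scene" or "top"; returns the picture (480x640x3 uint8, red, green, blue); there is no depth.
- robot.camera_model(name): a dict with "camera_matrix" (3x3 intrinsics, pixels), "rvec" (rotation vector, rad) and "tvec" (3), from world to camera coordinates, as OpenCV has them. Camera axes: x right, y down, z forward; pixel columns grow to the right and rows downward; lengths in m; the calibration is good to about 2 mm. A picture is of the moment at which its call begins. camera_model takes no time and is no camera call.
- robot.close_job(): hands the job in; it is judged then, once.
Trained networks look in the newest picture that a camera, given by its name, has taken for a name from the list of things; names that differ only in an ending like _2 or _b are one class to them, and where a whole thing is asked for, a point or a joint stands for the part that bears it (a point fixed in the world has none). Each returns a list of dicts, best first, with "score" (0 to 1); they miss things now and then, are a little off and sometimes report something else, mostly with a low value. They report only what shows in the picture. A call takes as long as a camera call.
- robot.recognise(name, camera): "centre" ([x, y, z] in m, in world coordinates, good to about 4 mm: the middle of the surface that is visible of it).
- robot.spot_point(name, camera): "centre" ([x, y, z] in m, in world coordinates, good to about 4 mm: a listed point, or the origin of a listed thing).
The state is a dict: "time": time; "joint_positions": joint angles; "qvel": joint speeds; "joint_torque": joint torques, N m; "tool_pos": TCP position; "ee_rot": TCP orientation; "wrist_force": force on the tool from outside, world axes, zero at the start; "wrist_torque": the same for the moment, N m; "width": finger opening in m; "finger_force": force on a finger pad.
Only numpy, scipy, OpenCV 4.12 (cv2) and the standard library are available. Lean on these libraries where they do the work, as an engineer would, in place of code of your own. Each camera call takes 0.05 s, during which the arm holds its last target. There are 200 camera calls.

## Working session

There is one attempt and no reset: what is moved stays moved. The work goes in short steps, Python scripts to look and compute and a tool call to move; the robot and the scene stay as the last step left them, time stands still between calls to the robot, and variables do not carry over. Pictures are saved under pics/ and viewed, at most 10 in all, crops included, and the job is handed in when it is done.

Besides the shell and the picture viewer there is one more tool, called as name(argument=value, ...) on one line, values as JSON. play_rows: Moves the arm, as the interface text tells. Its arguments: {"type":"object","properties":{"translation":{"type":"array","items":{"type":"array","items":{"type":"number","minimum":-1,"maximum":1}}},"twist":{"type":"array","items":{"type":"array","items":{"type":"number","minimum":-1,"maximum":1}}},"gripper":{"type":"array","items":{"type":"number"}}},"required":["translation","twist","gripper"]}

```bash
mkdir -p pics; ls
python3 - <<'E'
from bench import robot
import cv2,numpy as np
o=robot.get_obs();print({k:np.round(v,3).tolist() for k,v in o.items()})
for c in("scene","top"):
    cv2.imwrite(f"pics/{c}0.png",robot.snapshot(c)[:,:,::-1])
    for n in ["shelf_edge","board_mark","board_grip","bottle_mid","tray","mat","dish","beaker","shelf"]:
        print(c,n,[(np.round(d["centre"],3).tolist(),round(d["score"],2)) for d in robot.spot_point(n,c)[:2]])
E
```

```text
pics
{'time': 0.0, 'joint_positions': [-1.316, 0.088, 1.372, 0.0, 1.684, -0.103], 'qvel': [0.001, -0.001, -0.0, -0.001, 0.001, 0.0], 'joint_torque': [0.001, -34.018, -30.243, 0.072, 0.033, -0.0], 'tool_pos': [0.193, -0.515, 0.404], 'ee_rot': [-3.139, -0.0, 0.358], 'wrist_force': [-0.399, 0.025, 0.615], 'wrist_torque': [0.038, 0.015, -0.037], 'finger_force': 0.0, 'width': 0.094}
scene shelf_edge [([0.532, 0.008, 0.068], 0.91)]
scene board_mark [([0.544, 0.21, 0.079], 0.67)]
scene board_grip [([0.543, 0.266, 0.098], 0.82)]
scene bottle_mid [([0.524, -0.059, 0.062], 0.55)]
scene tray [([0.527, -0.088, 0.003], 0.64)]
scene mat [([0.536, -0.372, 0.002], 0.81)]
scene dish [([0.577, -0.134, 0.001], 0.6)]
scene beaker [([0.762, -0.105, -0.001], 0.57)]
scene shelf [([0.528, 0.006, -0.0], 0.8)]
top shelf_edge [([0.534, 0.009, 0.066], 0.84)]
top board_mark [([0.543, 0.205, 0.082], 0.9)]
top board_grip [([0.55, 0.263, 0.105], 0.63)]
top bottle_mid [([0.528, -0.059, 0.066], 0.84), ([0.55, 0.265, 0.105], 0.5)]
top tray [([0.531, -0.091, -0.0], 0.92)]
top mat [([0.536, -0.366, -0.001], 0.88)]
top dish [([0.576, -0.135, 0.006], 0.62)]
top beaker [([0.763, -0.106, 0.001], 0.71)]
top shelf [([0.53, 0.008, -0.002], 0.86), ([0.577, -0.139, 0.003], 0.56)]
```

View pics/scene0.png

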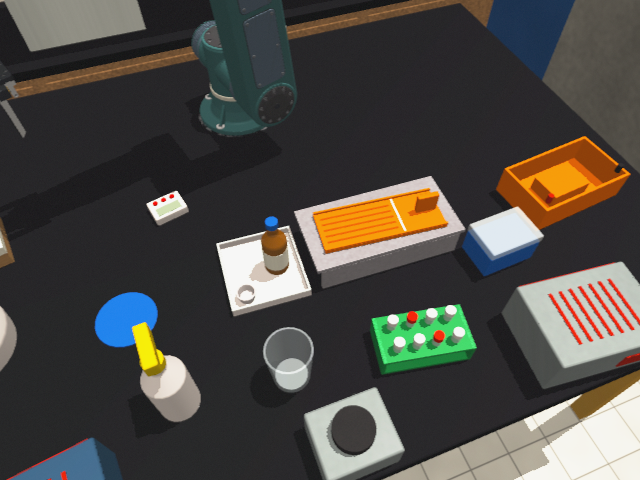

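View pics/top0.png

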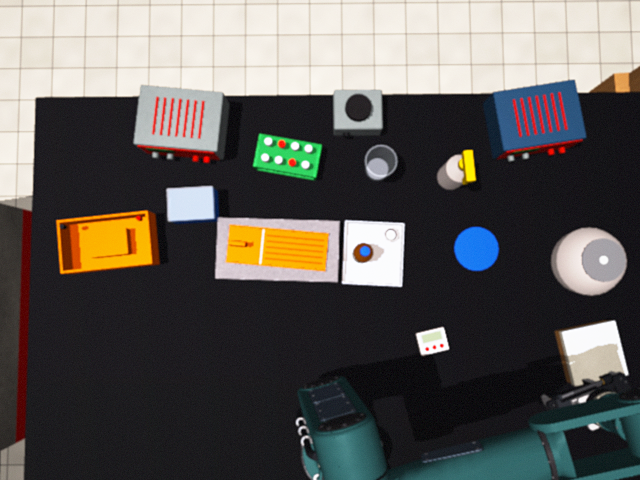

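The pictures show the bottle in the tray at scene (275,250) and top (365,252). The white line is at top (262,246), and the handle at top (240,243) points away from the tray. The mat is at top (476,249). The networks agree with this. Next I'll measure the shelf and board geometry.

```bash
cat > h.py <<'E'
from bench import robot
import cv2,numpy as np
def unproj(c,uv,z):
    m=robot.camera_model(c);K=np.array(m["camera_matrix"]);R,_=cv2.Rodrigues(np.array(m["rvec"]));t=np.array(m["tvec"]).ravel()
    uv=np.atleast_2d(np.float64(uv));r=np.c_[uv,np.ones(len(uv))]@np.linalg.inv(K).T@R
    C=-R.T@t
    return C+r*((z-C[2])/r[:,2])[:,None]
def proj(c,P):
    m=robot.camera_model(c)
    return cv2.projectPoints(np.float64(P),np.array(m["rvec"]),np.array(m["tvec"]),np.array(m["camera_matrix"]),None)[0].reshape(-1,2)
def ortho(c,img,z,x0,x1,y0,y1,s=0.0005):
    # rectified plane view: columns=x, rows=y
    ys=np.arange(y0,y1,s);xs=np.arange(x0,x1,s);X,Y=np.meshgrid(xs,ys)
    p=proj(c,np.stack([X,Y,np.full_like(X,z)],-1).reshape(-1,3)).reshape(X.shape+(2,)).astype(np.float32)
    return cv2.remap(img,p[...,0],p[...,1],cv2.INTER_LINEAR)
E
python3 - <<'E'
from h import *
for n in["spray","timer","beaker"]:
    print(n,[(np.round(d["centre"],3).tolist(),round(d["score"],2)) for d in robot.spot_point(n,"top")[:1]])
T=[]
for c in("scene","top"):
    im=cv2.imread(f"pics/{c}0.png")
    a=ortho(c,im,.078,.44,.64,-.01,.35); b=ortho(c,im,.07,.44,.64,-.01,.35)
    T+=[a,b]
cv2.imwrite("pics/or0.png",np.hstack([cv2.resize(t,(200,360)) for t in T]))
E
```

```text
spray [([0.739, -0.304, -0.006], 0.77)]
timer [([0.29, -0.247, -0.001], 0.89)]
beaker [([0.763, -0.106, 0.001], 0.71)]
```

View pics/or0.png

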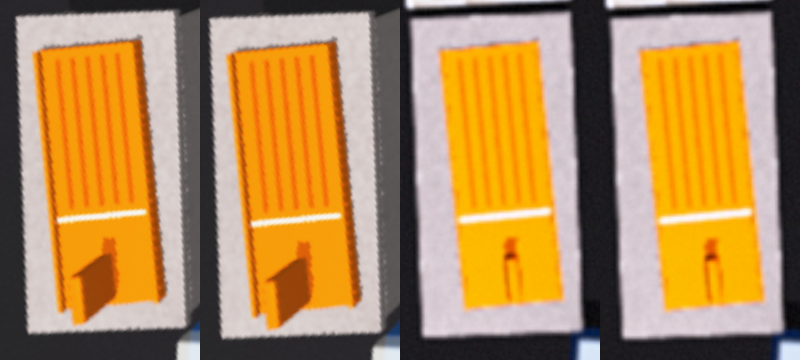

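The rectified views (1 mm/px) show the shelf turned about -2° and the board about -6°. I'll fit both numerically.

```bash
cat >> h.py <<'E'
def rect(mask,x0,y0,s=.0005):
    k=np.ones((5,5),np.uint8);mask=cv2.morphologyEx(cv2.morphologyEx(mask.astype(np.uint8),cv2.MORPH_CLOSE,k),cv2.MORPH_OPEN,k)
    cs,_=cv2.findContours(mask,cv2.RETR_EXTERNAL,cv2.CHAIN_APPROX_NONE)
    p=max(cs,key=cv2.contourArea).reshape(-1,2)
    (cx,cy),(w,h),a=cv2.minAreaRect(p)
    return x0+cx*s,y0+cy*s,w*s,h*s,a,p
def line_fit(m,x0,y0,s=.0005):
    p=np.argwhere(m)[:,::-1]
    vx,vy,cx,cy=cv2.fitLine(p.astype(np.float32),cv2.DIST_HUBER,0,.01,.01).ravel()
    if vx<0: vx,vy=-vx,-vy
    e=(p-[cx,cy])@[vx,vy]; mid=(e.max()+e.min())/2
    return x0+s*(cx+vx*mid),y0+s*(cy+vy*mid),np.arctan2(vy,vx),(e.max()-e.min())*s
def measure(c,im,yl=(-.02,.37)):
    """im BGR. returns white line (x,y,angle,len) and shelf-end line"""
    x0,x1=.42,.66;y0,y1=yl
    a=ortho(c,im,.078,x0,x1,y0,y1);h=cv2.cvtColor(a,cv2.COLOR_BGR2HSV)
    org=((h[...,1]>150)&(h[...,0]<25)&(h[...,2]>90)).astype(np.uint8)
    cl=cv2.morphologyEx(org,cv2.MORPH_CLOSE,np.ones((25,25),np.uint8))
    w=(h[...,2]>170)&(h[...,1]<90)&(cl>0)
    n,lab,st,_=cv2.connectedComponentsWithStats(w.astype(np.uint8))
    i=1+np.argmax(st[1:,2]) ; L=line_fit(lab==i,x0,y0)
    return L,rect(org,x0,y0)[:5]
def shelf(c,im):
    x0,x1,y0,y1=.42,.66,-.03,.37
    b=ortho(c,im,.07,x0,x1,y0,y1);h=cv2.cvtColor(b,cv2.COLOR_BGR2HSV)
    return b,h
E
python3 - <<'E'
from h import *
s=.0005
for c in("scene","top"):
    im=cv2.imread(f"pics/{c}0.png")
    L,r=measure(c,im);print(c,"line",np.round(L,4),"board",np.round(r,4))
    b,h=shelf(c,im);g=b.astype(int).max(2)
    # side edges: strongest gradient near expected lines; end edge y~.008, far end ~.328
    gs=cv2.GaussianBlur(g.astype(np.float32),(0,0),3)
    gy=np.gradient(gs,axis=0);gx=np.gradient(gs,axis=1)
    for nm,(r0,r1),sg in(("front",(-.01,.022),1),("far",(.315,.345),-1)):
        xs=np.arange(.47,.60,.004);P=[]
        for x in xs:
            j=int((x-.42)/s);i0,i1=int((r0+.03)/s),int((r1+.03)/s)
            P.append(r0+s*np.argmax(sg*gy[i0:i1,j]))
        k,m=np.polyfit(xs,P,1);res=P-(k*xs+m);ok=abs(res)<.002;k,m=np.polyfit(xs[ok],np.array(P)[ok],1)
        print(nm,"slope",round(k,4),"y@.53",round(k*.53+m,4),ok.sum())
    for nm,(r0,r1),sg in(("left",(.435,.475),1),("right",(.595,.64),-1)):
        ys=np.arange(.03,.30,.005);P=[]
        for y in ys:
            i=int((y+.03)/s);j0,j1=int((r0-.42)/s),int((r1-.42)/s)
            P.append(r0+s*np.argmax(sg*gx[i,j0:j1]))
        k,m=np.polyfit(ys,P,1);res=P-(k*ys+m);ok=abs(res)<.003;k,m=np.polyfit(ys[ok],np.array(P)[ok],1)
        print(nm,"dx/dy",round(k,4),"x@0",round(m,4),ok.sum())
E
```

```text
scene line [ 0.541   0.2058 -0.0979  0.0885] board [ 0.5399  0.1724  0.2769  0.1088 84.3907]
front slope -0.0363 y@.53 0.0053 33
far slope -0.0378 y@.53 0.3263 33
left dx/dy 0.0366 x@0 0.449 54
right dx/dy 0.0365 x@0 0.6096 54
top line [ 0.5447  0.2054 -0.1001  0.091 ] board [ 0.5367  0.1194  0.1685  0.0995 84.3096]
front slope -0.035 y@.53 0.0051 33
far slope -0.0396 y@.53 0.3269 33
left dx/dy 0.0365 x@0 0.45 54
right dx/dy 0.0361 x@0 0.6122 54
```

play_rows(translation=[[0.8,0,0],[0.8,0,0],[0.8,0,0],[0.8,0,0],[0.8,0,0],[0.8,0,0],[0.8,0,0],[0.8,0,0]], twist=[[0,0,-1],[0,0,-1],[0,0,-1],[0,0,-1],[0,0,-1],[0,0,-1],[0,0,-1],[0,0,-1]], gripper=[1,1,1,1,1,1,1,1])

```text
time: 1.95
tool_pos: [0.3829, -0.352, 0.4046]
ee_rot: [3.141, -0.0, 1.162]
wrist_force: [-0.1, -0.8, 0.4]
width: 0.0942
finger_force: 0.0
```

play_rows(translation=[[0.8,0,0],[0.8,0,0],[0.8,0,0],[0.8,0,0],[0,0,0]], twist=[[0,0,-1],[0,0,-1],[0,0,-1],[0,0,-1],[0,0,-0.1]], gripper=[1,1,1,1,1])

```text
time: 2.45
tool_pos: [0.4154, -0.2275, 0.4052]
ee_rot: [3.141, -0.001, 1.573]
wrist_force: [0.3, -0.3, 0.0]
width: 0.0941
finger_force: 0.0
```

play_rows(translation=[[0.84,0.55,0],[0.84,0.55,0],[0.84,0.55,0],[0.84,0.55,0],[0.84,0.55,0],[0,0,0],[0,0,0]], twist=[[0,0,0],[0,0,0],[0,0,0],[0,0,0],[0,0,0],[0,0,0],[0,0,0]], gripper=[1,1,1,1,1,1,1])

```text
time: 3.15
tool_pos: [0.526, -0.0627, 0.4043]
ee_rot: [-3.141, 0.001, 1.568]
wrist_force: [-0.9, -0.6, -0.2]
width: 0.094
finger_force: 0.0
```

Run:
```python
from h import *
im=robot.snapshot("scene")[:,:,::-1].copy();cv2.imwrite("pics/s1.png",im)
robot.snapshot("top")
for c in("scene","top"):print([(np.round(d["centre"],3).tolist(),round(d["score"],2)) for d in robot.spot_point("bottle_mid",c)[:2]])
p=robot.get_obs()["tool_pos"];print(p)
```

```text
[([0.529, -0.059, 0.065], 0.97)]
[([0.525, -0.056, 0.064], 0.49)]
[ 0.52521313 -0.06391168  0.40479109]
```

View pics/s1.png

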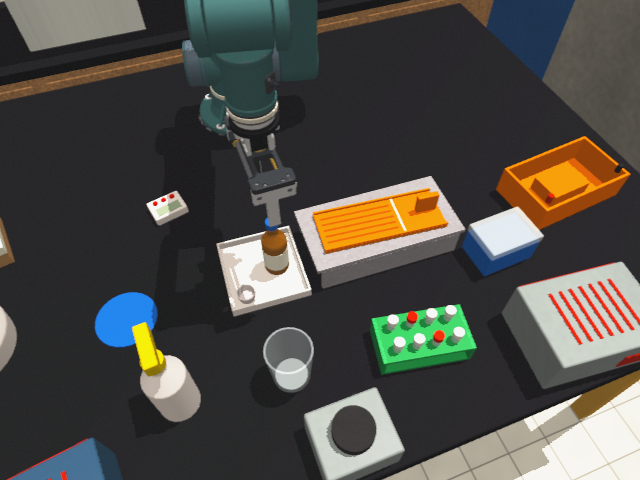

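The gripper is above the bottle, with the cap at (270,224). I'll shift +5 mm in y and go down.

play_rows(translation=[[0.12,0.02,0],[0,0,0.8],[0,0,0.8],[0,0,0.7],[0,0,0.5],[0,0,0.4],[0,0,0.33],[0,0,0]], twist=[[0,0,0],[0,0,0],[0,0,0],[0,0,0],[0,0,0],[0,0,0],[0,0,0],[0,0,0]], gripper=[1,1,1,1,1,1,1,1])

```text
time: 4.15
tool_pos: [0.5256, -0.0579, 0.2614]
ee_rot: [-3.138, -0.001, 1.567]
wrist_force: [-0.1, 0.5, -0.1]
width: 0.094
finger_force: 0.0
```

play_rows(translation=[[0,0,0],[0,0,0],[0,0,0],[0,0,0],[0,0,0],[0,0,0],[0,0,0],[0,0,0]], twist=[[0,0,0],[0,0,0],[0,0,0],[0,0,0],[0,0,0],[0,0,0],[0,0,0],[0,0,0]], gripper=[0.3,0.2,0.1,0,-0.1,-0.3,-0.5,-1])

```text
time: 4.95
tool_pos: [0.5264, -0.0578, 0.2638]
ee_rot: [-3.141, 0.0, 1.568]
wrist_force: [-1.0, 0.3, 2.3]
width: 0.0514
finger_force: 30.0
```

play_rows(translation=[[0,0,-0.2],[0,0,-0.4],[0,0,-0.5],[0,0,-0.5],[-0.3,0,0],[-0.6,0,0],[-0.7,0,0],[-0.7,0,0]], twist=[[0,0,0],[0,0,0],[0,0,0],[0,0,0],[0,0,0],[0,0,0],[0,0,0],[0,0,0]], gripper=[-1,-1,-1,-1,-1,-1,-1,-1])

```text
time: 5.75
tool_pos: [0.5257, -0.1512, 0.3258]
ee_rot: [-3.14, -0.0, 1.568]
wrist_force: [-0.2, 0.3, -2.4]
width: 0.0513
finger_force: 30.0
```

play_rows(translation=[[-0.7,0.05,0],[-0.7,0.05,0],[-0.7,0.05,0],[-0.7,0.05,0],[-0.7,0.05,0],[-0.7,0,0],[-0.7,0,0],[-0.3,0,0]], twist=[[0,0,0],[0,0,0],[0,0,0],[0,0,0],[0,0,0],[0,0,0],[0,0,0],[0,0,0]], gripper=[-1,-1,-1,-1,-1,-1,-1,-1])

```text
time: 6.55
tool_pos: [0.5346, -0.3608, 0.3251]
ee_rot: [-3.139, -0.001, 1.565]
wrist_force: [-0.0, 0.2, -2.7]
width: 0.0516
finger_force: 30.0
```

play_rows(translation=[[-0.25,0,0],[0,0,0],[0,0,0.4],[0,0,0.4],[0,0,0.2],[0,0,0.2],[0,0,0.1],[0,0,0]], twist=[[0,0,0],[0,0,0],[0,0,0],[0,0,0],[0,0,0],[0,0,0],[0,0,0],[0,0,0]], gripper=[-1,-1,-1,-1,-1,-1,-1,-1])

```text
time: 7.35
tool_pos: [0.5355, -0.3675, 0.2746]
ee_rot: [-3.14, -0.001, 1.568]
wrist_force: [0.4, -0.9, -1.7]
width: 0.0517
finger_force: 30.0
```

Run:
```python
from h import *
im=robot.snapshot("scene")[:,:,::-1].copy();cv2.imwrite("pics/s2.png",im)
robot.snapshot("top")
for c in("scene","top"):
  for n in("bottle_mid","mat"):print(c,n,[(np.round(d["centre"],3).tolist(),round(d["score"],2)) for d in robot.spot_point(n,c)[:2]])
o=robot.get_obs();print(o["tool_pos"],o["wrist_force"])
```

```text
scene bottle_mid [([0.536, -0.368, 0.074], 0.94)]
scene mat [([0.536, -0.371, 0.003], 0.72), ([0.545, 0.264, 0.098], 0.53)]
top bottle_mid []
top mat [([0.536, -0.367, -0.004], 0.84)]
[ 0.53563156 -0.36798777  0.27631708] [ 0.4293087   0.3722432  -1.50889913]
```

View pics/s2.png

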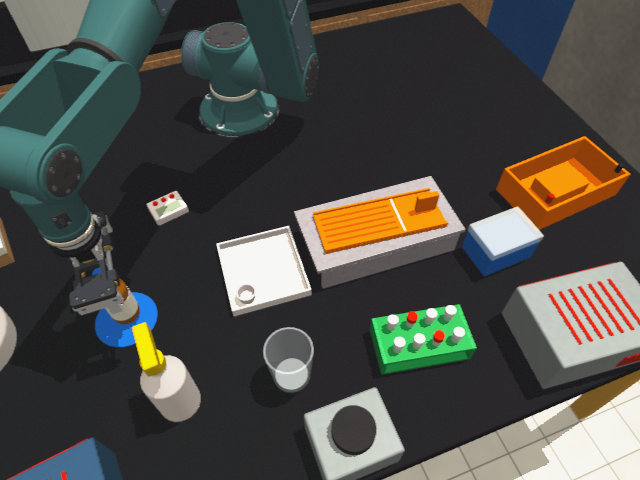

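The bottle is centred over the mat, about 12 mm up. I'll lower it gently.

play_rows(translation=[[0,0,0.1],[0,0,0.07],[0,0,0.05],[0,0,0.03],[0,0,0.03],[0,0,0],[0,0,0]], twist=[[0,0,0],[0,0,0],[0,0,0],[0,0,0],[0,0,0],[0,0,0],[0,0,0]], gripper=[-1,-1,-1,-1,-1,-1,-1])

```text
time: 8.35
tool_pos: [0.5356, -0.3678, 0.2643]
ee_rot: [3.141, 0.0, 1.568]
wrist_force: [-0.6, 1.5, -2.3]
width: 0.0518
finger_force: 30.0
```

play_rows(translation=[[0,0,0.025],[0,0,0.025],[0,0,0],[0,0,0]], twist=[[0,0,0],[0,0,0],[0,0,0],[0,0,0]], gripper=[-1,-1,-1,-1])

```text
time: 8.75
tool_pos: [0.5355, -0.3679, 0.2637]
ee_rot: [3.141, 0.001, 1.568]
wrist_force: [-1.7, 1.5, 4.7]
width: 0.0515
finger_force: 30.0
```

The wrist force shows contact with the mat, so I'll release.

play_rows(translation=[[0,0,-0.015],[0,0,0],[0,0,0],[0,0,0],[0,0,0],[0,0,0],[0,0,0],[0,0,0]], twist=[[0,0,0],[0,0,0],[0,0,0],[0,0,0],[0,0,0],[0,0,0],[0,0,0],[0,0,0]], gripper=[-1,0.2,0.3,0.5,0.7,1,1,1])

```text
time: 9.55
tool_pos: [0.5356, -0.3678, 0.2629]
ee_rot: [3.142, 0.0, 1.568]
wrist_force: [0.8, 0.2, -0.3]
width: 0.0933
finger_force: 0.0
```

play_rows(translation=[[0,0,-0.2],[0,0,-0.5],[0,0,-0.7],[0,0,-0.8],[0,0,-0.8],[0,0,-0.6],[0.8,0,0],[0.8,0,0]], twist=[[0,0,0],[0,0,0],[0,0,0],[0,0,0],[0,0,0],[0,0,0],[0,0,0],[0,0,0]], gripper=[1,1,1,1,1,1,1,1])

```text
time: 10.35
tool_pos: [0.5355, -0.3038, 0.4091]
ee_rot: [3.138, 0.002, 1.566]
wrist_force: [0.0, 0.5, -0.8]
width: 0.0943
finger_force: 0.0
```

Run:
```python
from h import *
im=robot.snapshot("scene")[:,:,::-1].copy()
cv2.imwrite("pics/s3.png",cv2.resize(im[220:400,40:260],None,fx=2.5,fy=2.5))
robot.snapshot("top")
for c in("scene","top"):
  for n in("bottle_mid","board_grip"):print(c,n,[(np.round(d["centre"],3).tolist(),round(d["score"],2)) for d in robot.spot_point(n,c)[:2]])
o=robot.get_obs();print(o["tool_pos"],o["time"])
```

```text
scene bottle_mid [([0.536, -0.368, 0.066], 0.79)]
scene board_grip [([0.548, 0.264, 0.099], 0.61), ([0.575, -0.136, 0.004], 0.57)]
top bottle_mid []
top board_grip [([0.547, 0.265, 0.104], 0.9), ([0.528, 0.01, 0.0], 0.28)]
[ 0.53561925 -0.30440894  0.40709521] 10.65
```

View pics/s3.png

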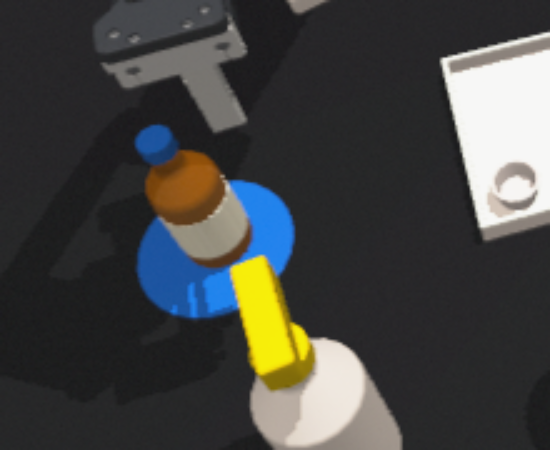

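The bottle is upright, fully on the mat and released. Now to the handle.

play_rows(translation=[[0.5,0,0],[0.95,0,0],[0.95,0,0],[0.95,0,0],[0.95,0,0],[0.95,0,0],[0.95,0,0],[0.95,0,0]], twist=[[0,0,0],[0,0,0],[0,0,0],[0,0,0],[0,0,0],[0,0,0],[0,0,0],[0,0,0]], gripper=[1,1,1,1,1,1,1,1])

```text
time: 11.45
tool_pos: [0.536, -0.0159, 0.4068]
ee_rot: [-3.141, -0.0, 1.567]
wrist_force: [0.4, -0.1, -0.6]
width: 0.0938
finger_force: 0.0
```

play_rows(translation=[[0.95,0.1,0],[0.95,0.1,0],[0.95,0.1,0.2],[0.95,0,0.4],[0.95,0,0.4],[0.95,0,0.2],[0.95,0,0],[0.3,0,0]], twist=[[0,0,0],[0,0,0],[0,0,0],[0,0,0],[0,0,0],[0,0,0],[0,0,0.45],[0,0,0.5]], gripper=[1,1,1,1,1,1,1,1])

```text
time: 12.25
tool_pos: [0.5488, 0.2637, 0.3577]
ee_rot: [-3.139, -0.001, 1.474]
wrist_force: [-0.1, -0.7, 0.6]
width: 0.0938
finger_force: 0.0
```

play_rows(translation=[[0,0,0],[0,0,0]], twist=[[0,0,0],[0,0,0]], gripper=[1,1])

```text
time: 12.45
tool_pos: [0.5497, 0.2601, 0.3586]
ee_rot: [-3.141, 0.001, 1.474]
wrist_force: [-0.7, -0.4, 0.0]
width: 0.094
finger_force: 0.0
```

Run:
```python
from h import *
im=robot.snapshot("scene")[:,:,::-1].copy()
cv2.imwrite("pics/s4.png",cv2.resize(im[120:300,270:510],None,fx=2.5,fy=2.5))
for n in("board_mark","board_grip"):print(n,[(np.round(d["centre"],3).tolist(),round(d["score"],2)) for d in robot.spot_point(n,"scene")[:2]])
o=robot.get_obs();print(o["tool_pos"],o["ee_rot"],o["time"])
```

```text
board_mark [([0.542, 0.209, 0.079], 0.94)]
board_grip [([0.546, 0.269, 0.097], 0.73)]
[0.55001536 0.25907894 0.35901644] [3.14143875e+00 3.26794694e-04 1.47173638e+00] 12.6
```

View pics/s4.png

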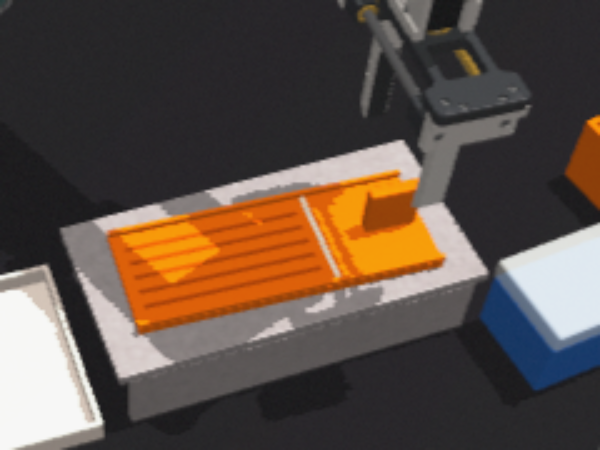

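The gripper is above the handle, which is in line with the closing gap (crop 390,205). I'll narrow the fingers to keep clear of the rims, go down and close.

play_rows(translation=[[0.13,-0.02,0],[0,0,0],[0,0,0.5],[0,0,0.5],[0,0,0.4],[0,0,0.25],[0,0,0.2],[0,0,0]], twist=[[0,0,0],[0,0,0],[0,0,0],[0,0,0],[0,0,0],[0,0,0],[0,0,0],[0,0,0]], gripper=[0,0,0,0,0,0,0,0])

```text
time: 13.4
tool_pos: [0.5495, 0.2652, 0.2838]
ee_rot: [-3.14, 0.001, 1.473]
wrist_force: [-0.2, 0.2, -0.3]
width: 0.047
finger_force: 0.0
```

play_rows(translation=[[0,0,0],[0,0,0],[0,0,0],[0,0,0],[0,0,0],[0,0,0],[0,0,0],[0,0,0]], twist=[[0,0,0],[0,0,0],[0,0,0],[0,0,0],[0,0,0],[0,0,0],[0,0,0],[0,0,0]], gripper=[-0.2,-0.3,-0.4,-0.5,-0.6,-0.8,-1,-1])

```text
time: 14.2
tool_pos: [0.5497, 0.2654, 0.2849]
ee_rot: [3.141, -0.0, 1.473]
wrist_force: [1.1, 0.3, -0.1]
width: 0.0122
finger_force: 30.0
```

Run:
```python
from h import *
for c in("scene","top"):
    im=robot.snapshot(c)[:,:,::-1].copy();cv2.imwrite(f"pics/{c}5.png",im)
    try:print(c,np.round(measure(c,im)[0],4))
    except Exception as e:print(e)
    print([(np.round(d["centre"],3).tolist(),round(d["score"],2)) for d in robot.spot_point("board_mark",c)[:2]])
o=robot.get_obs();print(o["tool_pos"],o["ee_rot"],o["time"],o["wrist_force"])
```

```text
scene [ 0.5407  0.2057 -0.0951  0.0859]
[]
top [ 0.5443  0.2053 -0.0951  0.0859]
[([0.541, 0.205, 0.08], 0.79), ([0.765, -0.106, 0.002], 0.46)]
[0.54971491 0.26538315 0.28493895] [3.14128387e+00 7.72005809e-06 1.47282962e+00] 14.4 [-0.77524415  0.07970307  0.08354813]
```

The handle is gripped. I'll square the board by turning it +0.061 rad, then slide it, stopping about 15 mm short to measure.

play_rows(translation=[[0,0,0],[0,0,0],[0,0,0],[0,0,0],[-0.2,-0.01,0],[-0.35,-0.015,0],[-0.4,-0.015,0],[-0.4,-0.015,0]], twist=[[0,0,-0.15],[0,0,-0.2],[0,0,-0.2],[0,0,-0.06],[0,0,0],[0,0,0],[0,0,0],[0,0,0]], gripper=[-1,-1,-1,-1,-1,-1,-1,-1])

```text
time: 15.2
tool_pos: [0.5454, 0.2103, 0.2849]
ee_rot: [3.141, -0.0, 1.534]
wrist_force: [0.7, 3.4, 1.0]
width: 0.0122
finger_force: 30.0
```

play_rows(translation=[[-0.4,-0.015,0],[-0.4,-0.015,0],[-0.4,-0.015,0],[-0.4,-0.015,0],[-0.4,-0.015,0],[-0.4,-0.015,0],[-0.4,-0.01,0],[-0.3,0,0]], twist=[[0,0,0],[0,0,0],[0,0,0],[0,0,0],[0,0,0],[0,0,0],[0,0,0],[0,0,0]], gripper=[-1,-1,-1,-1,-1,-1,-1,-1])

```text
time: 16.0
tool_pos: [0.5368, 0.0864, 0.285]
ee_rot: [3.142, -0.0, 1.533]
wrist_force: [0.1, 2.9, 2.7]
width: 0.0121
finger_force: 30.0
```

play_rows(translation=[[-0.1,0,0],[0,0,0],[0,0,0]], twist=[[0,0,0],[0,0,0],[0,0,0]], gripper=[-1,-1,-1])

```text
time: 16.3
tool_pos: [0.5368, 0.0829, 0.2849]
ee_rot: [-3.141, 0.003, 1.533]
wrist_force: [0.0, -3.6, 3.5]
width: 0.012
finger_force: 30.0
```

Run:
```python
from h import *
V=[]
for c in("scene","top"):
    im=robot.snapshot(c)[:,:,::-1].copy();cv2.imwrite(f"pics/{c}6.png",im)
    try:print(c,np.round(measure(c,im,(-.2,.2))[0],4))
    except Exception as e:print(e)
    print([(np.round(d["centre"],3).tolist(),round(d["score"],2)) for d in robot.spot_point("board_mark",c)[:2]])
    V.append(ortho(c,im,.078,.43,.65,-.17,.13))
o=robot.get_obs();print(o["tool_pos"],o["ee_rot"],o["time"],o["wrist_force"],o["wrist_torque"])
V=np.hstack(V);cv2.imwrite("pics/or6.png",cv2.resize(V,(800,int(800*V.shape[0]/V.shape[1]))))
```

```text
scene [ 0.531   0.0221 -0.0381  0.087 ]
[([0.536, 0.023, 0.078], 0.94)]
attempt to get argmax of an empty sequence
[([0.533, 0.021, 0.079], 0.68), ([0.29, -0.248, -0.001], 0.21)]
[0.53681753 0.08333327 0.28491697] [3.14141157e+00 2.12843913e-03 1.53390186e+00] 16.5 [ 0.03613366 -4.98622177  3.33396204] [-0.50790678 -0.04509739 -0.02812215]
```

View pics/or6.png

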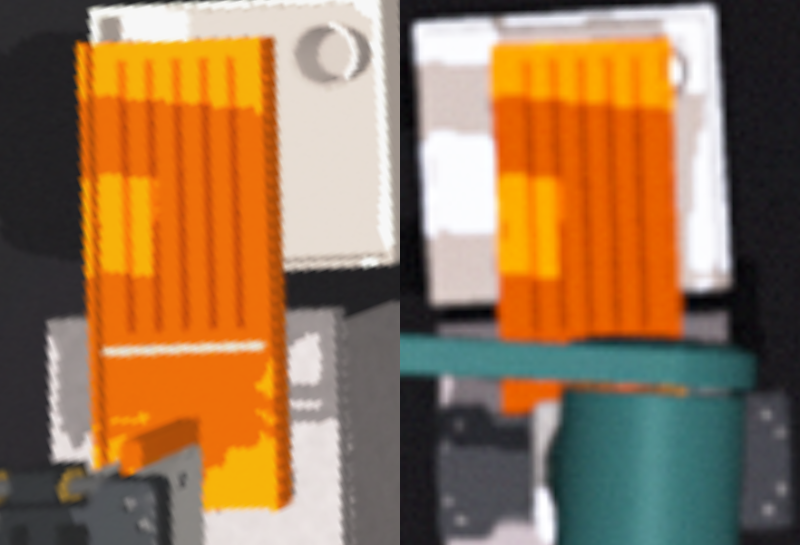

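The board is square (line slope -0.038 against the shelf's -0.0365), with the line at rectified y 22 mm against the edge at 5 mm. It needs 17 mm more.

play_rows(translation=[[-0.08,0,0],[-0.12,0,0],[-0.12,0,0],[-0.07,0,0],[-0.03,0,0],[0,0,0],[0,0,0],[0,0,0]], twist=[[0,0,0],[0,0,0],[0,0,0],[0,0,0],[0,0,0],[0,0,0],[0,0,0],[0,0,0]], gripper=[-1,-1,-1,-1,-1,-1,-1,-1])

```text
time: 17.3
tool_pos: [0.5361, 0.0671, 0.285]
ee_rot: [3.141, -0.0, 1.534]
wrist_force: [-0.3, 5.0, 4.6]
width: 0.0117
finger_force: 30.0
```

Run:
```python
from h import *
c="scene";V=[]
im=robot.snapshot(c)[:,:,::-1].copy()
print(c,np.round(measure(c,im,(-.2,.2))[0],4))
for n in("board_mark","shelf_edge","board_grip","bottle_mid"):print(n,[(np.round(d["centre"],3).tolist(),round(d["score"],2)) for d in robot.spot_point(n,c)[:1]])
o=robot.get_obs();print(o["tool_pos"],o["ee_rot"],o["time"],o["wrist_force"],o["wrist_torque"])
# predicted board outline (top of flat board, rims z=.083, front end) if level & square
y=-.0365;m=np.array([.5335,.0052,0]);ex=np.array([np.cos(y),np.sin(y),0]);ey=np.array([-np.sin(y),np.cos(y),0])
v=cv2.resize(im[120:320,200:460],None,fx=3,fy=3,interpolation=cv2.INTER_CUBIC)
P=[m+ex*a*.05+ey*b+[0,0,.083] for a,b in((-1,.09),(-1,-.17),(1,-.17),(1,.09))]
E=[np.array([.530,.0052,.07])+ex*s for s in(-.08,.08)]
for Q,col in((P,(255,0,0)),(E,(0,255,0))):
    q=(proj(c,np.array(Q))-[200,120]+.5)*3;cv2.polylines(v,[np.int32(q)],False,col,1)
cv2.imwrite("pics/s7.png",v)
```

```text
scene [ 0.5305  0.007  -0.0355  0.087 ]
board_mark [([0.533, 0.01, 0.076], 0.75)]
shelf_edge []
board_grip [([0.535, 0.067, 0.098], 0.71)]
bottle_mid [([0.536, -0.367, 0.065], 0.93)]
[0.53614026 0.06708908 0.28495597] [ 3.14130964e+00 -2.19167480e-04  1.53392072e+00] 17.55 [-0.10220481  4.77545533  3.92747588] [ 0.91053385 -0.14627894  0.00170918]
```

View pics/s7.png

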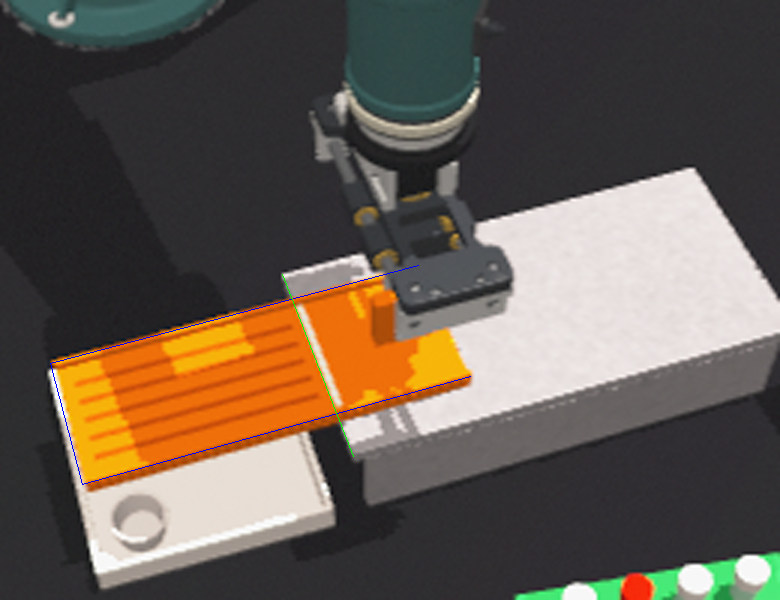

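The picture shows the board level and square (the predicted outline matches), with the line just inside the edge by about 1.6 mm. I'll nudge it.

play_rows(translation=[[-0.025,0,0],[-0.02,0,0],[0,0,0],[0,0,0],[0,0,0],[0,0,0]], twist=[[0,0,0],[0,0,0],[0,0,0],[0,0,0],[0,0,0],[0,0,0]], gripper=[-1,-1,-1,-1,-1,-1])

```text
time: 18.15
tool_pos: [0.5361, 0.0652, 0.285]
ee_rot: [3.141, -0.0, 1.534]
wrist_force: [0.1, 5.1, 4.6]
width: 0.0114
finger_force: 30.0
```

Run:
```python
from h import *
c="scene"
for i in range(2):
    im=robot.snapshot(c)[:,:,::-1].copy();print(np.round(measure(c,im,(-.2,.2))[0],4))
o=robot.get_obs();print(o["tool_pos"],o["ee_rot"],o["time"],o["wrist_force"],o["wrist_torque"],o["qvel"])
```

```text
[ 0.5303  0.0051 -0.0347  0.0866]
[ 0.5303  0.0051 -0.0347  0.0866]
[0.53605323 0.06523275 0.28495449] [ 3.14138466e+00 -5.36588606e-05  1.53391294e+00] 18.25 [1.00125452 4.69048427 4.25059059] [ 0.9635534  -0.08335685 -0.02426179] [ 0.00086443 -0.00056575 -0.00062093 -0.00136303  0.00124904 -0.00062596]
```

```bash
python3 -c "
from bench import robot
print(robot.close_job())"
```

```text
the job is handed in; nothing more can be done
None
```

The job is handed in at about 18 s: the amber bottle stands upright and released on the blue mat, and the drain board is held level and still, with its white line within about 0.5 mm of the shelf's end and square to about 0.1°, by my camera measurements.

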